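# Feel the wells of a core carrier and seat the new sample tube in the clear one

## Robot

A 6-joint arm with a two-finger parallel gripper is mounted at the origin on a cart in front of the work surface, level with it; the furniture and walls round the work are solid. World frame = base frame: x ahead of the robot, y to its left, z up, the work surface at z = 0. Lengths are in mm, angles in rad, forces in N, time in s.
With the tool pointing down it reaches from about 350 to 975 mm from the base axis. Payload 17.4 kg.
Tool frame: the origin (TCP) lies at the very end of the fingers, on their centre line; the grasp point (between the pads) lies 19 mm behind it; z points along the fingers, y is the line along which they close (so a half turn about z gives the same grasp; the last joint's range is limited). The gripper opens to 85 mm and grips with 20 to 120 N. Pads are 22 mm wide; open, the fingers measure 114 mm over their backs; the gripper's body (76 mm by 85 mm) begins 54 mm behind the grasp point. The pads swing forward as they close: fully open they stand 13 mm farther back than shut.
Start: joints at [1.249, 0.116, 1.442, -0, 1.584, -0.038], TCP at [189.012, 648.002, 231.303] pointing down, gripper open.
Joint ranges: [-2.83, 2.83], [-0.83, 2.19], [0.07, 2.5], [-1.14, 4.28], [0.01, 3], [-2.97, 2.97]. Speed limits (rad/s): [1.89, 1.89, 2.22, 3.14, 3.14, 3.14].

## Interface

Orientations are given as a unit quaternion [x, y, z, w].
In Python, from workcell import r gives the robot as it stands. Calls block until the motion is done:
- r.move_pose(position, orientation): joint-space move of the TCP to a pose.
- r.move_linear(position, rotation=None, v=150): straight line of the TCP; rotation=None keeps the orientation; v is the mean speed in mm/s.
- r.move_joints(angles): joint-space move.
- r.open_gripper() and r.grab(f_grip=None): open the fingers fully, or close them until they stop; f_grip is the grip in N (None keeps the last).
- r.wait(seconds).
- r.ik(position, orientation): joint angles nearest the present ones, or None.
- r.get_obs(): the state.
- r.grab_frame(name): name is "side" or "top" or "wrist"; returns a dict with "color" (384x512x3 uint8, red, green, blue), "range_z" (384x512 float32, mm along the optical axis (not along the pixel's ray), 0 where there is no reading), "fx", "fy", "cx", "cy" (pixels), "k1" (the pictures are not rectified: a ray, as slopes to the right and down, at radius r is drawn at 1 + k1 r^2 times it, then the intrinsics apply), "R" (3x3) and "t" (3): a world point X has camera coordinates R X + t; the wrist camera has in their place "hand_eye" (4x4, takes a point from camera to tool coordinates, whose origin is the TCP and whose axes are the flange's). Camera axes: x right, y down, z forward; pixel columns grow to the right and rows downward; lengths in mm; the calibration is good to about 2 mm. A picture is of the moment at which its call begins: read the wrist's pose just before it.
A pose or a line that the arm cannot do raises r.PlanningError and nothing moves.
- r.job_done(): hands the job in; it is judged then, once.
The state is a dict: "time_s": time; "joint_positions": joint angles; "joint_vel": joint speeds; "joint_efforts": joint torques, N m; "tool_pos": TCP position; "tool_rot": TCP orientation; "contact_force": force on the tool from outside, world axes, zero at the start; "wrist_torque": the same for the moment, N m; "grip_width": finger opening in mm; "finger_force": force on a finger pad.
Only numpy, scipy, OpenCV 4.12 (cv2) and the standard library are available. Lean on these libraries where they do the work, as an engineer would, in place of code of your own. Each camera call takes 0.05 s, during which the arm holds its last target. There are 200 camera calls.

## Task

One of the two wells of the grey carrier still has an old core stub in its bottom. Take the slim sample tube and feel with its foot down the left-hand well first: if it goes all the way down leave it seated there, and if it stops short lift it out and seat it fully down in the right-hand well instead. Leave it standing upright and released, and do not disturb the fat sample tube.

Things in the scene. Friction and masses are not known exactly. Their poses are not given: they have to be found in the camera images.
- slim_tube_centre (a point): Centre, half-way up, of the slim core sample tube: a loose round closed aluminium tube with black end caps, 36 mm diameter, 100 mm tall, 0.14 to 0.28 kg, standing upright on the table (centre 50 mm above its foot). z runs up along its axis. It is best gripped across its diameter in its top 30 mm: seated it stands 61 mm out of the carrier.
- slim_tube_foot (a point): Centre of the flat underside of the slim tube, 50 mm below its centre.
- fat_tube_centre (a point): Centre, half-way up, of the fat sample tube, a bystander of the same look and height, 58 mm diameter, 100 mm tall, standing upright on the table; too wide for the wells. Both tubes stand to the robot's right of the carrier, 11 to 22 cm apart; which is which varies.
- carrier: Grey plastic block fixed to the table, 90 (x) x 190 (y) x 55 mm high, with two square wells side by side along y, 96 mm apart, each 50 x 50 mm and 45 mm deep. Origin: centre of its underside; z up, y along the row towards the left-hand well, x away from the robot; turned up to 0.3 rad.
- left_well (a point): Centre of the mouth of the left-hand (+y) well, 55 mm above the table, axes as the carrier's. A loose disc 6 mm thick belongs on each well's floor: in the clear well the tube stands with its foot 39 mm below the mouth. In one well, left or right at random, a stub sits on the disc and the foot stops 15 mm below the mouth, 24 mm too high.
- right_well (a point): Centre of the mouth of the right-hand (-y) well of the carrier; sizes, disc and stub as told for the left one.
There are look-alikes about, which are no part of the job. What is shaped like the part that bears slim_tube_centre but yellow is not meant.

How it is judged:
By the outcome, as a careful person would: the job done as asked, in the order asked, and still so for the second after the job is handed in, with the robot touching nothing.
It also fails if it takes over 51 s, if anything falls off the work surface, if the arm or the gripper's body presses on something with over 40 N, if the wrist force passes 120 N, or if a joint passes its speed limit or range.

## Working session

There is one attempt and no reset: what is moved stays moved. The work goes in short steps, each a Python script; the robot and the scene stay as the last script left them, time stands still between calls to the robot, and variables do not carry over. Pictures are saved under pics/ and viewed, at most 10 in all, crops included, and the job is handed in when it is done.

```bash
ls; mkdir -p pics
cat > h.py <<'E'
import numpy as np, cv2
from workcell import r
from scipy.spatial.transform import Rotation as Ro
def save(f,n): cv2.imwrite(f'pics/{n}.png', f['color'][:,:,::-1])
def pts(f,pose=None):
    h,w=f['range_z'].shape; v,u=np.mgrid[:h,:w].astype(float)
    K=np.array([[f['fx'],0,f['cx']],[0,f['fy'],f['cy']],[0,0,1]])
    p=cv2.undistortPoints(np.stack([u.ravel(),v.ravel()],1)[:,None],K,np.array([f['k1'],0,0,0,0.]))[:,0]
    z=f['range_z'].ravel().astype(float); c=np.c_[p*z[:,None],z]
    if 'R' in f: X=(c-np.array(f['t']))@np.array(f['R'])
    else:
        H=np.array(f['hand_eye']); X=(c@H[:3,:3].T+H[:3,3])@Ro.from_quat(pose[1]).as_matrix().T+np.array(pose[0])
    X[z==0]=np.nan
    return X.reshape(h,w,3)
E
python3 - <<'E'
from h import *
o=r.get_obs(); print(o)
ims=[]
for n in ('top','side'):
    f=r.grab_frame(n); save(f,n); np.save(n+'_X.npy',pts(f)); np.save(n+'_c.npy',f['color'])
    print(n,f['fx'],f['k1'],-np.array(f['R']).T@f['t'])
print(r.get_obs()['time_s'])
E
```

```text
pics
{'time_s': 0.0, 'joint_positions': array([ 1.24917078e+00,  1.16500828e-01,  1.44228611e+00, -3.59303976e-05,
        1.58399124e+00, -3.77937037e-02]), 'joint_vel': array([-0.00131307, -0.00030604,  0.00047597, -0.00048804,  0.00048663,
        0.00030325]), 'joint_efforts': array([ 1.97109992e-03, -7.31954813e+01, -6.32526684e+01,  1.37473990e-04,
        5.79228188e-03, -3.25346491e-05]), 'tool_pos': array([188.97735512, 647.80380784, 230.53921927]), 'tool_rot': array([ 1.41440230e-01,  9.89946620e-01, -5.86424589e-04, -8.82776902e-05]), 'contact_force': array([ 0.26400541,  1.02650534, -0.00843719]), 'wrist_torque': array([ 0.01144071,  0.06724066, -0.01117104]), 'finger_force': 0.0, 'grip_width': 85.5822549096425}
top 357.48003469136665 -0.11223361667867351 [339.89482776 -76.46304898 905.39607086]
side 430.3162091008066 0.005406599825512523 [ 138.3210957  -803.25107704  453.55886467]
0.1
```

View pics/top.png

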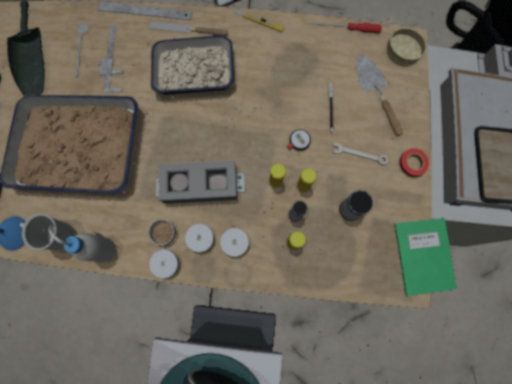

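View pics/side.png

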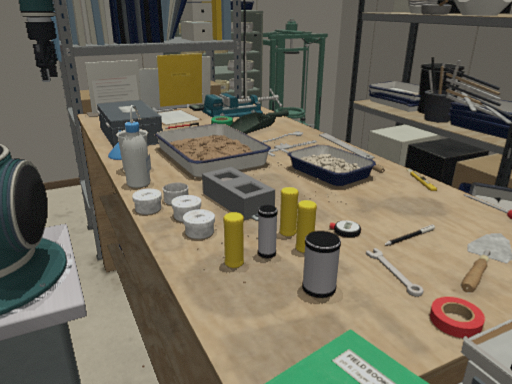

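The top view shows the carrier at (200,181), with its left well at (179,182) and right well at (218,181). The slim aluminium tube is at (299,210) and the fat one at (356,205). The side view has slim at (267,232) and fat at (321,263).
Candidates, by top pixel: slim grey (299,210), fat grey (356,205), and yellow look-alikes at (278,174), (307,178) and (297,241). I choose (299,210): grey with black caps, and slim. Next I'll measure it and check with a crop.

Run:
```python
from h import *
from scipy import ndimage as nd
for n in('top','side'):
    X=np.load(n+'_X.npy'); c=np.load(n+'_c.npy'); z=X[...,2]
    m=(z>85)&(z<115)&(X[...,0]>300)&(X[...,0]<750)&(X[...,1]>-500)&(X[...,1]<150)
    l,k=nd.label(m)
    print(n,'table z',np.nanmedian(z[(abs(X[...,0]-500)<150)&(abs(z)<20)]))
    for i in range(1,k+1):
        q=l==i
        if q.sum()<15: continue
        v,u=np.nonzero(q); P=X[q]; t=P[:,2]>np.percentile(P[:,2],60)-2.5
        P=P[t]; print(q.sum(),u.mean().round(),v.mean().round(),c[q].mean(0).round(),'mid',((P.max(0)+P.min(0))/2).round(1),'ext',np.ptp(P,axis=0).round(1))
    m=(z>47)&(z<62)
    l,k=nd.label(m); 
    i=np.bincount(l[(X[...,1]>-150)&(X[...,1]<300)&(X[...,0]>400)&(X[...,0]<650)&m]).argmax()
    P=X[l==i]; (cx,cy),wh,a=cv2.minAreaRect(P[:,:2].astype(np.float32)); print('carrier',cx,cy,wh,a,np.median(P[:,2]), (l==i).sum())
c=np.load('top_c.npy'); a=cv2.resize(c[130:260,150:390,::-1],None,fx=3.3,fy=3.3,interpolation=cv2.INTER_CUBIC); cv2.imwrite('pics/topcrop.png',a)
```

```text
top table z 0.9401277109847448
184 277.0 171.0 [143. 145.  61.] mid [ 575.7 -101.   101.9] ext [32.7 35.7  6.6]
194 308.0 176.0 [141. 143.  60.] mid [ 571.6 -173.3  101.3] ext [32.1 33.7  5.5]
507 360.0 202.0 [38. 38. 38.] mid [ 521.8 -299.2  102.2] ext [57.  54.7  6.5]
210 299.0 208.0 [50. 49. 48.] mid [ 493.9 -159.1  101.7] ext [35.8 34.9  5.8]
219 297.0 239.0 [144. 145.  63.] mid [ 422.1 -159.9  101.7] ext [34.5 36.4  5.4]
carrier 544.527587890625 93.8927993774414 (89.1006851196289, 188.54319763183594) 9.460139274597168 55.21184013274268 1978
side table z 1.4593757014959092
212 289.0 193.0 [157. 142.  48.] mid [ 575.8 -103.3  101.2] ext [33.6 35.5  4.7]
250 307.0 207.0 [158. 143.  47.] mid [ 572.2 -176.4  101. ] ext [34.4 35.3  4.7]
261 267.0 212.0 [51. 50. 49.] mid [ 492.7 -161.   100.9] ext [33.8 36.3  4.5]
292 233.0 220.0 [159. 144.  47.] mid [ 421.4 -162.5  101.1] ext [34.8 36.2  4.3]
773 322.0 243.0 [49. 47. 46.] mid [ 520.2 -301.   101.2] ext [56.5 59.2  4.4]
carrier 545.5677490234375 92.22482299804688 (93.82512664794922, 194.3868408203125) 9.150297164916992 56.18351715277562 1179
```

View pics/topcrop.png

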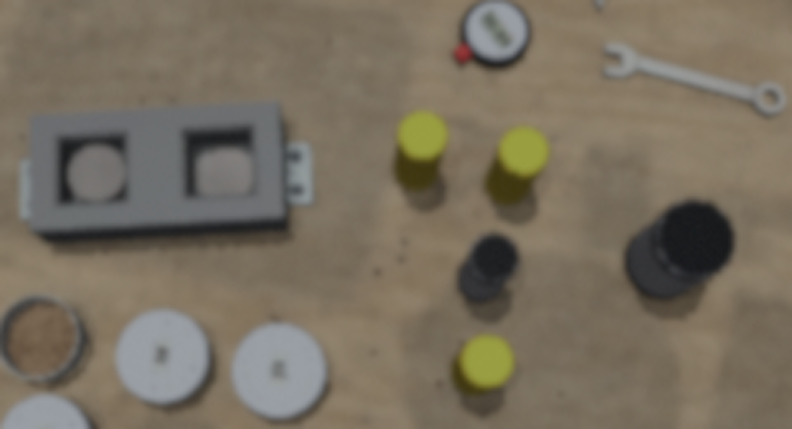

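The crop confirms the choice: the dark-capped grey slim tube is at crop (495,255), and the yellow ones differ clearly. Both cameras agree within 2 mm and the sizes match. I'll go via a wrist look over the carrier, then hover over the tube.

Run:
```python
from h import *
def look(n):
    o=r.get_obs(); f=r.grab_frame('wrist'); save(f,n)
    X=pts(f,(o['tool_pos'],o['tool_rot'])); np.save(n+'_X.npy',X); return X
Q=[0,1,0,0]
r.move_pose([480,100,330],Q); X=look('w1')
z=X[...,2]; m=(abs(z-55)<6)&(abs(X[...,0]-545)<90)&(abs(X[...,1]-93)<140)
print('carrier',m.sum(),cv2.minAreaRect(X[m][:,:2].astype(np.float32)),np.median(z[m]))
r.move_pose([493,-160,230],Q); X=look('w2')
z=X[...,2]; m=(abs(z-101)<5)&(np.hypot(X[...,0]-493,X[...,1]+160)<32)
P=X[m]; print('tube',m.sum(),(P.max(0)+P.min(0))/2,np.ptp(P,axis=0))
o=r.get_obs(); print(o['time_s'],o['tool_pos'],o['joint_positions'])
cv2.imwrite('pics/w12.png',np.hstack([cv2.resize(cv2.imread(f'pics/w{i}.png'),(400,300)) for i in(1,2)]))
```

```text
carrier 6168 ((545.621337890625, 93.29582214355469), (91.18476867675781, 189.85031127929688), 9.319201469421387) 55.293929795164075
tube 1272 [ 493.74546808 -158.78450771   99.41671849] [36.34649751 36.05750317  6.6741764 ]
3.525 [ 493.46254789 -158.99064857  230.73036704] [-3.61044476e-01 -2.29820465e-01  1.77387192e+00  2.62957360e-04
  1.59658201e+00 -1.93309185e+00]
```

View pics/w12.png

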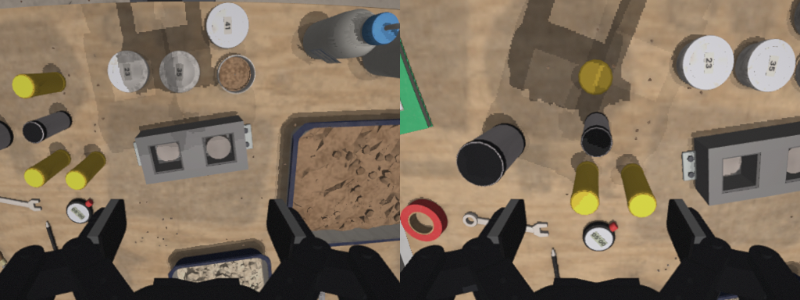

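The wrist views agree: the carrier is seen at (190,150) on the left half, and the slim black-capped tube at (597,135) on the right half, standing free between yellow ones. Carrier centre is (545.4, 93.2) with yaw 9.3°, and the tube is at (493.6, -159.3). Now I'll grip and lift.

Run:
```python
from h import *
r.move_linear([493.6,-159.3,66],v=130); 
r.grab(60); o=r.get_obs(); print(o['time_s'],o['tool_pos'],o['grip_width'],o['finger_force'])
r.wait(.2); print(r.get_obs()['contact_force'])
r.move_linear([493.6,-159.3,190],v=120); r.wait(.3)
o=r.get_obs(); print(o['time_s'],o['tool_pos'],o['grip_width'],o['finger_force'],o['contact_force'])
f=r.grab_frame('side'); X=pts(f); save(f,'lift')
z=X[...,2]; m=(np.hypot(X[...,0]-493,X[...,1]+160)<28)&(z>112)&(z<180)
print('foot z',np.percentile(z[m],[0,2,50]) if m.any() else 0)
cv2.imwrite('pics/liftc.png',cv2.resize(cv2.imread('pics/lift.png')[80:300,150:400],None,fx=2.4,fy=2.4))
```

```text
5.4583 [ 493.83827332 -159.32455341   66.41770097] 34.74963645432697 60.3684561769478
[0.18477384 0.41282754 6.57508029]
7.1417 [ 493.52091862 -159.27348742  189.68467498] 34.37398090095941 59.845116985961795 [-0.05051933  0.02985848 -2.41093156]
foot z [124.96803741 126.84005162 152.66011475]
```

View pics/liftc.png

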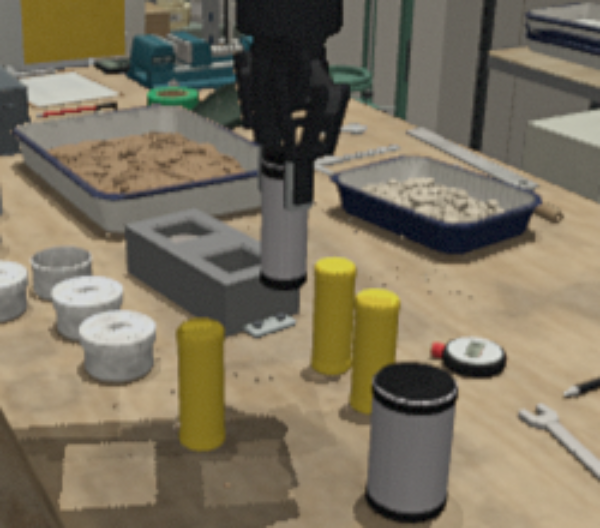

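The tube is held upright at crop (285,230), its foot about 66 mm below the TCP, with neighbours undisturbed. Now I'll feel down the left well. A stub would stop the TCP at about 106, and a clear well at about 82.

```bash
cat >> h.py <<'E'
def feel(x,y,z0,zmin,lim=6.):
    f0=r.get_obs()['contact_force'][2]; z=z0
    while z>zmin:
        z-=2; r.move_linear([x,y,z],v=30); o=r.get_obs(); d=o['contact_force']
        print(z,o['tool_pos'].round(1),d.round(1),round(o['time_s'],2))
        if d[2]-f0>lim or np.hypot(*d[:2])>12: break
    r.wait(.2); o=r.get_obs(); print('end',o['tool_pos'].round(1),o['contact_force'].round(1),o['grip_width']); return o
E
python3 - <<'E'
from h import *
x,y=537.6,140.6
r.move_linear([x,y,190],v=180); r.move_linear([x,y,112],v=100); r.wait(.2)
feel(x,y,112,79)
f=r.grab_frame('side'); save(f,'feel')
cv2.imwrite('pics/feelc.png',cv2.resize(cv2.imread('pics/feel.png')[80:280,130:330],None,fx=2.5,fy=2.5))
E
```

```text
110 [537.6 140.6 109.9] [-0.   0.  -2.1] 10.41
108 [537.5 140.6 107.8] [-0.2 -0.1 -3.1] 10.66
106 [538.  140.7 106.5] [0.6 0.6 1.9] 10.91
104 [538.5 140.8 106.4] [-5.2 -0.6 19.8] 11.16
end [538.5 140.7 106.4] [-3.4 -1.  19.5] 34.73811693147378
```

View pics/feelc.png

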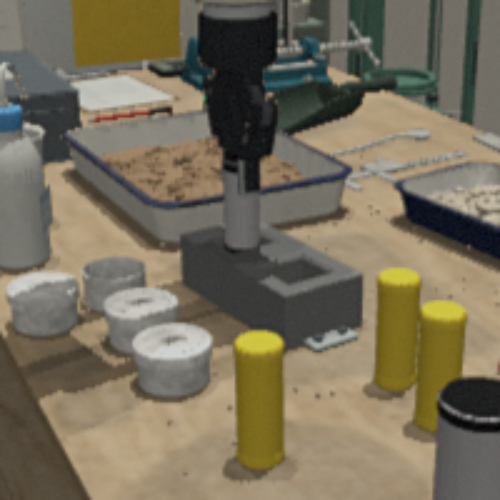

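The tube's foot at crop (243,245) is inside the left well and stopped at TCP z 106.4. That puts the foot 15 mm below the mouth, which is exactly the stub depth. So I lift it out and go to the right-hand well.

Run:
```python
from h import *
r.move_linear([537.6,140.6,150],v=100)
x,y=553.2,45.8
r.move_linear([x,y,150],v=130); r.wait(.2)
o=r.get_obs(); print(o['tool_pos'],o['contact_force'],o['grip_width'])
r.move_linear([x,y,112],v=100); r.move_linear([x,y,88],v=40); o=r.get_obs(); print(o['tool_pos'],o['contact_force'])
feel(x,y,88,77,lim=5)
f=r.grab_frame('side'); save(f,'seat'); X=pts(f)
cv2.imwrite('pics/seatc.png',cv2.resize(cv2.imread('pics/seat.png')[80:280,130:330],None,fx=2.5,fy=2.5))
```

```text
[553.12655232  46.38665467 150.01110003] [-0.2671583   0.81350889 -1.65368949] 34.36802035160058
[553.28495099  45.8169055   88.14081174] [ 0.97739052  0.51751818 -2.20546005]
86 [553.2  45.8  86. ] [ 1.2 -0.6 -2.1] 14.64
84 [553.1  45.8  83.8] [-0.  -0.2 -2. ] 14.89
82 [553.6  45.8  82.5] [0.9 0.3 3.1] 15.14
end [553.5  45.8  82.5] [0.4 0.6 5. ] 34.81456900877973
```

View pics/seatc.png

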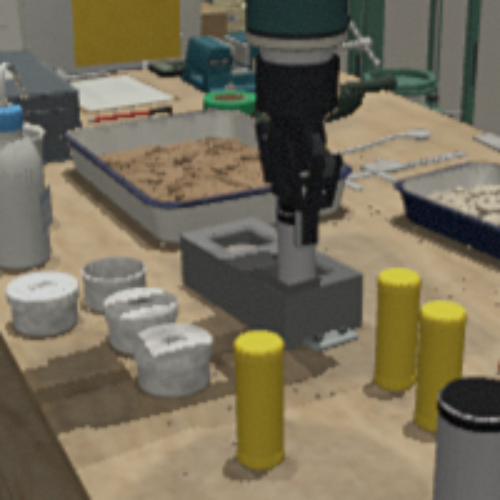

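The tube at crop (295,240) is down in the right well. TCP z is 82.5, so the foot is at about 16 with contact felt, which means it is fully seated. I'll release, retreat and check.

Run:
```python
from h import *
r.open_gripper(); r.wait(.2); r.move_linear([553.4,45.8,240],v=120); r.move_linear([400,45.8,330],v=150); r.wait(.3)
for n in('side','top'):
    f=r.grab_frame(n); save(f,'end_'+n); X=pts(f); z=X[...,2]
    for nm,c,h,R in(('slim',(553.2,45.8),116,32),('fat',(521,-300),101,45)):
        m=(np.hypot(X[...,0]-c[0],X[...,1]-c[1])<R)&(abs(z-h)<6); P=X[m]
        if len(P): print(n,nm,len(P),((P.max(0)+P.min(0))/2).round(1),np.ptp(P,axis=0).round(1),np.median(P[:,2]))
o=r.get_obs(); print(o['time_s'],o['contact_force'],o['grip_width'],o['finger_force'])
cv2.imwrite('pics/endc.png',cv2.resize(cv2.imread('pics/end_side.png')[120:320,150:370],None,fx=2.5,fy=2.5))
```

```text
side slim 112 [552.6  42.8 115. ] [34.7 38.6  9.6] 117.64924349144289
side fat 587 [ 521.  -302.    99.3] [58.5 58.9  8.5] 101.41504445004671
top slim 64 [552.6  36.7 116.6] [31.7 13.7  7.7] 116.50181492779265
top fat 493 [ 521.9 -299.   100.3] [58.3 56.9 10.3] 101.00252509931849
19.3417 [0.31242542 0.56990569 0.12760313] 85.51012108633458 0.0
```

View pics/endc.png

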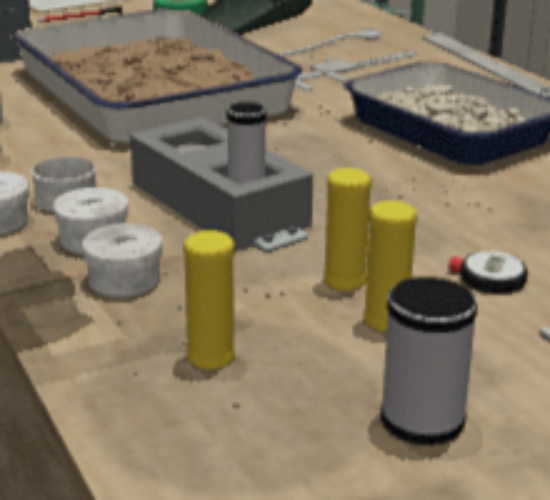

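The slim tube stands upright in the right well at crop (246,140), its top at about 116–117 mm, which is what seated should give. The fat tube has not moved and the arm is clear, so I'm handing in.

```bash
python3 -c "
from workcell import r
print(r.job_done())"
```

```text
the job is handed in; nothing more can be done
None
```

The left well stopped the slim tube 15 mm down (the stub), so I seated it fully in the right well, upright and released, with the fat tube undisturbed; the job was handed in at about 19 s.

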